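# Tip a plate over against the back rest of its marking rack and push it home

### The job

Two flat steel plates stand on edge in two like plywood marking racks, each leaning towards the robot's side on its rack's front pins. With the fingertips, push the wider plate over in its groove so that it leans on the rack's back bar, then push it along the groove by its end until it is up against the end stop. Do not grip it or lift it out of the groove, and leave the narrower plate and the other things alone.

Things in the scene. Friction and masses are not known exactly. Their poses are not given: they have to be found in the camera images.
- wide_plate: Wide flat steel plate, 215 x 110 x 6 mm, 0.7 to 1.0 kg, loose. Stands on a long edge in the groove of wide_rack, leaning 25 degrees to the rack's -x on its front pins, top edge 113 mm above the bench. Origin: middle of the broad face towards the rack's +x; x up along its width, y along its length as the rack's y (ends at -107.5, +107.5 mm). Its +y end starts 20 to 40 mm short of the stop.
- wide_top (a point): Middle of the wide plate's upper long edge, at the start 41 mm to the rack's -x of the groove's middle. Pushed near here to the rack's +x the plate turns about its foot; once a little past upright it falls by itself onto the back bar and then leans 25 degrees to +x (this point 41 mm to +x).
- wide_foot (a point): Middle of the wide plate's lower long edge, standing in the groove, about 11 mm above the bench.
- wide_rack: Plywood fixture with steel pins under the wide plate, fixed; one of two alike, on the left or right. Origin: centre of underside; x from front pins to back bar (away from the robot at yaw 0), y along it towards the end stop, z up. Base 130 (x) x 270 (y) x 10 mm. Groove along y, middle x = 0, 18 mm wide, floor z = 10, walls to z = 18 mm.
- wide_pins (a point): On wide_rack, midway between the front rest pins: x = -27, y = 0, z = 66 mm in the rack's frame. The two upright round pins, 12 mm thick, tops at z = 66 mm, stand at y = -70 and +70 mm; between them is free space.
- wide_bar (a point): On wide_rack, top of the back rest bar at its middle: x = +27, y = 0, z = 66 mm in the rack's frame. Round bar 12 mm thick along y, from y = -91 to +91 mm, on two posts.
- wide_stop (a point): Middle of the end stop's face on wide_rack: x = 0, y = +118, z = 60 mm in the rack's frame; the face looks to -y. Upright block, 100 mm wide in x, 12 mm thick, top at z = 95 mm. The groove's other (-y) end is open.
- narrow_plate: Narrow flat steel plate, 208 x 68 x 9 mm, leaning in the other rack on its front pins, top edge about 76 mm above the bench. Leave alone. Axes and origin as for the wide plate.
- narrow_rack: The other rack, fixed, the same in size, shape and axes as wide_rack, holding the narrow plate.
- soapstone: Soapstone marker in a holder, 147 x 18 x 10 mm, lying behind the racks. Leave alone. Origin: centre of its underside.
- try_square: Try square, 166 x 92 mm, 18 mm high, lying behind the racks. Leave alone. Origin: centre of its underside.
- enamel_mug: Enamel mug, 83 mm across, 81 mm high, standing behind the racks. Leave alone. Origin: centre of its underside, handle included.
There are look-alikes about, which are no part of the job. Of the things that look like the wide_plate, the largest one is meant.

How it is judged:
By the outcome, as a careful person would: the job done as asked, in the order asked, and still so for the second after the job is handed in, with the robot touching nothing.
It also fails if it takes over 45 s, if anything falls off the work surface, if the arm or the gripper's body presses on something with over 40 N, if the wrist force passes 120 N, or if a joint passes its speed limit or range.

### The arm

A 6-joint arm with a two-finger parallel gripper is mounted at the origin on the work surface; the furniture and walls round the work are solid. World frame = base frame: x ahead of the robot, y to its left, z up, the work surface at z = 0. Lengths are in m, angles in rad, forces in N, time in s.
With the tool pointing down it reaches from about 0.325 to 0.85 m from the base axis. Payload 15.5 kg.
Tool frame: the origin (TCP) lies midway between the tips of the shut fingers; the grasp point (between the pads) lies 19 mm behind it; z points along the fingers, x is the direction in which the jaws open and shut, and the axes are right-handed (so a half turn about z gives the same grasp; the last joint's range is limited). The gripper opens to 91 mm and grips with 3 to 60 N. Pads are 32 mm wide; open, the fingers measure 118 mm over their backs; the gripper's body (76 mm by 178 mm) begins 60 mm behind the grasp point.
Start: joints at [1.077, 0.494, 1.345, -0, 1.302, -0.096], TCP at [0.242, 0.576, 0.214] pointing down, gripper open.
Joint ranges: [-2.91, 2.91], [-0.82, 2.16], [0.22, 2.67], [-1.22, 4.37], [0.12, 2.79], [-3.08, 3.08]. Speed limits (rad/s): [1.89, 1.89, 2.57, 3.01, 3.01, 3.01].

### API

Orientations are given as a rotation vector (axis times angle).
In Python, from rig import ctrl gives the robot as it stands. The module is installed in compiled form; this text tells all that it offers.
- The arm moves only by the tool carry_out, never from a script. Its argument "motion" is a list of rows, each a list of 3 entries, a list of its own where there are three numbers: the shift along the world's x, y, z in cm, then the turn about the world's z in degrees, then the closure, from 0 (fully open) to 1 (shut). A call has 1 to 10 rows; each row shifts and turns the commanded pose from where the row before left it; what a row does not reach is not made up. A row lasts 1/8 s, in which the tool goes at most 62.5 mm and 10.7 degrees, less where a joint would pass 70% of its speed; a pose out of reach is approached as far as the arm can. A call with a gripper value outside its range is refused whole. The fingers move at their own pace and stop on an object; "newtons" is the grip in N (left out, the last holds). Time passes only in rows, so rows that do not move let the fingers close. It gives the time, the measured TCP pose, the force and the opening at its end, in the units of the state.
- ctrl.get_obs(): the state, without advancing time (a new reading comes with each control period).
- ctrl.camera(name): name is "scene" or "top" or "wrist"; returns the picture (384x512x3 uint8, red, green, blue); there is no depth.
- ctrl.camera_info(name): a dict with "fov_y" (degrees; the focal length in pixels is half the picture's height over the tangent of half this angle, whatever the lens; pixels are square), "cx", "cy" (the principal point, pixels), "dist" ([k1, k2, p1, p2, k3] as OpenCV has them; the pictures are not rectified), "T" (4x4, takes a point from camera to world coordinates). Camera axes: x right, y up, looking along -z (the intrinsics and any distortion apply to the point x, -y, -z); pixel columns grow to the right and rows downward; lengths in m; the calibration is good to about 2 mm. A picture is of the moment at which its call begins: read the wrist's pose just before it. camera_info takes no time and is no camera call; for the wrist camera it gives the pose at the moment of the call.
- ctrl.sign_off(): hands the job in, once; it reports no verdict.
The state is a dict: "time": time; "joint_pos": joint angles; "dq": joint speeds; "joint_torque": joint torques, N m; "eef_pos": TCP position; "tcp_rot": TCP orientation; "force": force on the tool from outside, world axes, zero at the start; "wrist_torque": the same for the moment, N m; "gripper_width": finger opening in m.
Only numpy, scipy, OpenCV 4.12 (cv2) and the standard library are available. Lean on these libraries where they do the work, as an engineer would, in place of code of your own. Each camera call takes 0.05 s, during which the arm holds its last target. There are 200 camera calls.

## Working session

There is one attempt and no reset: what is moved stays moved. The work goes in short steps, Python scripts to look and compute and a tool call to move; the robot and the scene stay as the last step left them, time stands still between calls to the robot, and variables do not carry over. Pictures are saved under pics/ and viewed, about 8 in all and at most 12, crops included, and the job is handed in when it is done.

Besides the shell and the picture viewer there is one more tool, called as name(argument=value, ...) on one line, values as JSON. carry_out: Moves the arm, as the interface text tells. Its arguments: {"type":"object","properties":{"motion":{"type":"array"},"newtons":{"type":"number"}},"required":["motion"]}

```bash
mkdir -p pics
cat > h.py <<'E'
import numpy as np, cv2
from rig import ctrl
def K(n):
    i=ctrl.camera_info(n); f=192/np.tan(np.radians(i["fov_y"])/2)
    return np.array([[f,0,i["cx"]],[0,f,i["cy"]],[0,0,1.]]),np.array(i["dist"],float),np.array(i["T"])
def ray(n,uv,info=None):
    k,d,T=info or K(n)
    p=cv2.undistortPoints(np.array(uv,float).reshape(-1,1,2),k,d).reshape(-1,2)
    v=np.c_[p[:,0],-p[:,1],-np.ones(len(p))]@T[:3,:3].T
    return T[:3,3],v
def onz(n,uv,z,info=None):
    o,v=ray(n,uv,info); return o+v*((z-o[2])/v[:,2])[:,None]
def proj(n,P,info=None):
    k,d,T=info or K(n)
    c=(np.array(P,float).reshape(-1,3)-T[:3,3])@T[:3,:3]
    return cv2.projectPoints(c*[1,-1,-1],np.zeros(3),np.zeros(3),k,d)[0].reshape(-1,2)
def snap(n,f=None):
    im=ctrl.camera(n)[:,:,::-1].copy()
    if f: cv2.imwrite("pics/"+f,im)
    return im
E
python3 - <<'E'
from h import *
a=snap("top","top1.png"); b=snap("scene","sc1.png")
for n in("top","scene"): 
    k,d,T=K(n); print(n,k[0,0],d,T.round(3).tolist())
print(ctrl.get_obs())
E
```

```text
top 471.46426300641184 [-0.08795566  0.          0.          0.          0.        ] [[-0.003, 0.999, -0.052, 0.464], [-1.0, -0.002, 0.014, 0.047], [0.013, 0.052, 0.999, 1.335], [0.0, 0.0, 0.0, 1.0]]
scene 483.46551590631213 [0.01751668 0.         0.         0.         0.        ] [[0.739, 0.389, -0.549, -0.273], [-0.673, 0.406, -0.618, -0.863], [-0.018, 0.827, 0.562, 0.89], [0.0, 0.0, 0.0, 1.0]]
{'time': 0.1, 'joint_pos': array([ 1.07750568e+00,  4.94107595e-01,  1.34606462e+00, -4.35524307e-05,
        1.30251292e+00, -9.55019420e-02]), 'dq': array([-1.08506836e-03, -1.55762563e-03, -1.51171722e-03, -4.20738881e-05,
        3.93735874e-04, -3.65947420e-04]), 'joint_torque': array([ 2.12154613e-03, -8.80233622e+01, -3.82543659e+01,  7.07241590e-02,
        4.83207847e-02, -3.12207544e-05]), 'eef_pos': array([0.24196018, 0.57588874, 0.2134078 ]), 'tcp_rot': array([ 2.61610180e+00,  1.73843168e+00, -1.48196426e-03]), 'force': array([-0.66488279, -0.44084676,  0.64136698]), 'wrist_torque': array([-0.02062257,  0.02740048,  0.0420734 ]), 'gripper_width': 0.0913685099429803}
```

View pics/top1.png

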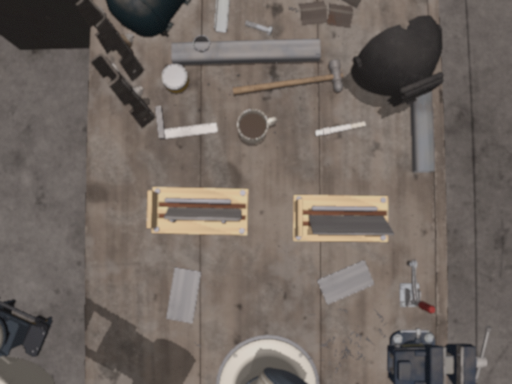

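View pics/sc1.png

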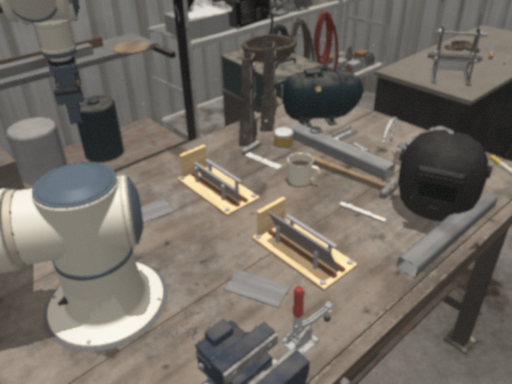

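The top view shows rack A at about (198,211) and rack B at (342,219), both with the stop on the left (+y). The wider face is in rack B. I'll measure both.

Run:
```python
from h import *
a=cv2.imread("pics/top1.png")
hsv=cv2.cvtColor(a,cv2.COLOR_BGR2HSV)
m=cv2.inRange(hsv,(12,60,140),(35,255,255))
m[:, :130]=0;m[:,400:]=0;m[:180]=0;m[250:]=0
mc=cv2.morphologyEx(m,cv2.MORPH_CLOSE,np.ones((25,25)))
for c in cv2.findContours(mc,0,1)[0]:
    if cv2.contourArea(c)<1000: continue
    r=cv2.minAreaRect(c); b=cv2.boxPoints(r); P=onz("top",b,0.01)
    print(r,P.round(4).tolist(),P.mean(0))
s=cv2.imread("pics/sc1.png")
A=cv2.resize(a[185:250,285:400],None,fx=6,fy=6,interpolation=cv2.INTER_CUBIC)
B=cv2.resize(s[185:290,240:365],None,fx=6,fy=6,interpolation=cv2.INTER_CUBIC)[:,:750]
cv2.imwrite("pics/cropA.png",A);cv2.imwrite("pics/cropB.png",cv2.resize(B,None,fx=.9,fy=.9))
```

```text
((340.239501953125, 217.81715393066406), (96.10748291015625, 47.496097564697266), 0.7345210313796997) [[0.4083, -0.0694, 0.01], [0.5419, -0.072, 0.01], [0.5378, -0.3464, 0.01], [0.403, -0.3426, 0.01]] [ 0.47275638 -0.20758667  0.01      ]
((197.02806091308594, 210.56918334960938), (101.86277770996094, 47.637901306152344), 1.123302698135376) [[0.4305, 0.3415, 0.01], [0.5647, 0.3399, 0.01], [0.5583, 0.0523, 0.01], [0.4244, 0.0552, 0.01]] [0.49445746 0.19723569 0.01      ]
```

View pics/cropA.png

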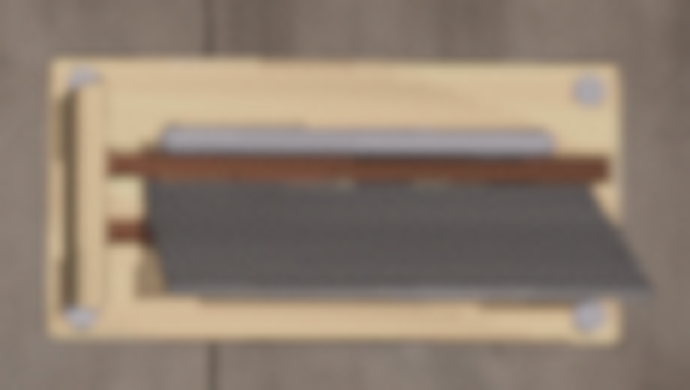

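View pics/cropB.png

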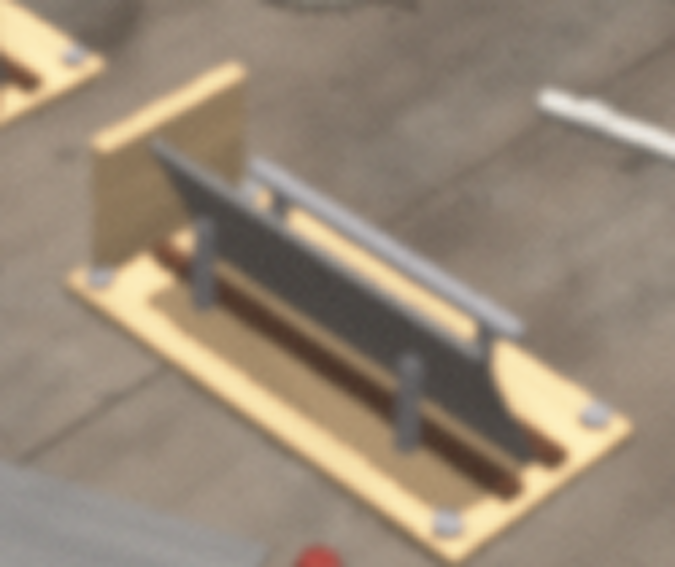

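Rack B (right) has the wide plate: the top-edge ends are at crop A (165,295) and (650,295), and the stop is at the left. Next I'll turn those pixels into coordinates.

Run:
```python
from h import *
f=lambda L:[(285+x/6-.4,185+y/6-.4) for x,y in L]
c=onz("top",f([(52,58),(620,62),(618,342),(50,338)]),.01);print(c.round(4).tolist(),c.mean(0))
d=c[0]+c[3]-c[1]-c[2];yaw=np.arctan2(-d[0],d[1]);print("yaw",np.degrees(yaw))
e=onz("top",f([(165,297),(650,297)]),.112);print("edge",e.round(4).tolist(),np.linalg.norm(e[0]-e[1]))
g=lambda L:[(240+x/5.4-.4,185+y/5.4-.4) for x,y in L]
print("sc edge",onz("scene",g([(155,143),(485,357)]),.113).round(4).tolist())
print("sc corners",onz("scene",g([(68,283),(632,428),(455,562)]),.01).round(4).tolist())
R=np.array([[np.cos(yaw),-np.sin(yaw)],[np.sin(yaw),np.cos(yaw)]])
for n,p in dict(stop=(0,.118),barL=(.027,.091),barR=(.027,-.091)).items(): print(n,(c.mean(0)[:2]+R@p).round(4))
print("bar meas",onz("top",f([(162,138),(553,142)]),.066).round(4).tolist())
print("stop top face edge",onz("top",f([(104,85),(102,308)]),.095).round(4).tolist())
print(((e[:,:2]-c.mean(0)[:2])@R).round(4))
```

```text
[[0.5396, -0.0741, 0.01], [0.5371, -0.3445, 0.01], [0.4047, -0.3415, 0.01], [0.4083, -0.0723, 0.01]] [ 0.47242542 -0.20811191  0.01      ]
yaw -0.6548685356861502
edge [[0.4301, -0.1131, 0.112], [0.4287, -0.3261, 0.112]] 0.21295260297067578
sc edge [[0.4322, -0.1199, 0.113], [0.4299, -0.3329, 0.113]]
sc corners [[0.4102, -0.0772, 0.01], [0.5354, -0.3442, 0.01], [0.4071, -0.3436, 0.01]]
stop [ 0.4738 -0.0901]
barL [ 0.5005 -0.1174]
barR [ 0.4984 -0.2994]
bar meas [[0.5002, -0.1184, 0.066], [0.4978, -0.2965, 0.066]]
stop top face edge [[0.5228, -0.0892, 0.095], [0.4249, -0.0876, 0.095]]
[[-0.0434  0.0945]
 [-0.0424 -0.1185]]
```

carry_out(motion=[[[1.5, -5, 0], -6.7, 1], [[1.5, -5, 0], -6.7, 1], [[1.5, -5, 0], -6.7, 1], [[1.5, -5, 0], -6.7, 1], [[1.5, -5, 0], -6.7, 1], [[1.5, -5, 0], -6.7, 1], [[1.5, -5, 0], -6.7, 1], [[1.5, -5, 0], -6.7, 1], [[1.5, -5, 0], -6.7, 1], [[1, -5, 0], -6.9, 1]], newtons=10)

```text
time: 1.35
eef_pos: [0.3875, 0.0745, 0.2139]
tcp_rot: [-3.142, 0.006, -0.0]
force: [0.8, 0.6, 0.5]
gripper_width: 0.0003
```

carry_out(motion=[[[0, -4.9, 0], 0, 1], [[0, -4.9, 0], 0, 1], [[0, -4.9, 0], 0, 1], [[0, -4.9, 0], 0, 1], [[0, -4.9, 0], 0, 1], [[0, -4.9, 0], 0, 1], [[0, 0, 0], 0, 1]])

```text
time: 2.22
eef_pos: [0.3871, -0.2207, 0.2137]
tcp_rot: [3.141, -0.005, 0.0]
force: [0.6, -0.1, -0.7]
gripper_width: 0.0005
```

Run:
```python
from h import *
print(ctrl.get_obs()["eef_pos"],ctrl.get_obs()["tcp_rot"]); snap("wrist","w1.png")
i=K("wrist"); print(i[2].round(3).tolist())
```

```text
[ 0.38710101 -0.22068302  0.21372062] [ 3.14098492e+00 -5.09007907e-03  2.49178956e-04]
[[1.0, 0.003, 0.001, 0.388], [-0.003, 0.958, 0.287, -0.138], [0.0, -0.287, 0.958, 0.384], [0.0, 0.0, 0.0, 1.0]]
```

View pics/w1.png

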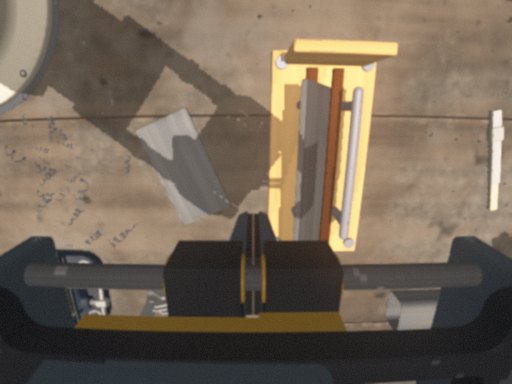

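The wrist view shows the stop at the top, the plate's leaning edge running down from (302,80), and the closed fingers at (255,230), on the robot's side of the plate. I'll descend in front of the plate.

carry_out(motion=[[[0, 0, -3], 0, 1], [[0, 0, -3], 0, 1], [[0, 0, -3], 0, 1], [[0, 0, -2.9], 0, 1], [[0, 0, 0], 0, 1], [[1, 0, 0], 0, 1], [[0.5, 0, 0], 0, 1], [[0.5, 0, 0], 0, 1], [[0.5, 0, 0], 0, 1], [[0, 0, 0], 0, 1]])

```text
time: 3.52
eef_pos: [0.4125, -0.2179, 0.095]
tcp_rot: [3.141, 0.001, 0.001]
force: [1.1, -0.1, 0.0]
gripper_width: 0.0005
```

carry_out(motion=[[[0.5, 0, 0], 0, 1], [[0.5, 0, 0], 0, 1], [[0.5, 0, 0], 0, 1], [[0.5, 0, 0], 0, 1], [[0.5, 0, 0], 0, 1], [[0.5, 0, 0], 0, 1]])

```text
time: 4.28
eef_pos: [0.4425, -0.2178, 0.0949]
tcp_rot: [3.142, 0.0, 0.0]
force: [-1.1, -1.0, 1.3]
gripper_width: 0.0007
```

carry_out(motion=[[[0.4, 0, 0], 0, 1], [[0.4, 0, 0], 0, 1], [[0.4, 0, 0], 0, 1], [[0.4, 0, 0], 0, 1], [[0.4, 0, 0], 0, 1], [[0, 0, 0], 0, 1]])

```text
time: 5.03
eef_pos: [0.4625, -0.2178, 0.0949]
tcp_rot: [3.141, 0.001, 0.0]
force: [-1.1, 0.6, 0.3]
gripper_width: 0.0008
```

Run:
```python
from h import *
w=snap("wrist"); s=snap("scene"); print(ctrl.get_obs()["force"])
B=cv2.resize(s[160:290,230:375],None,fx=2.8,fy=2.95,interpolation=cv2.INTER_CUBIC)
w=w[:,200:] 
h=384;B=cv2.resize(B,(406,384))
cv2.imwrite("pics/c2.png",np.hstack([w,B]))
```

```text
[ 1.00020887  0.04362263 -0.33846273]
```

View pics/c2.png

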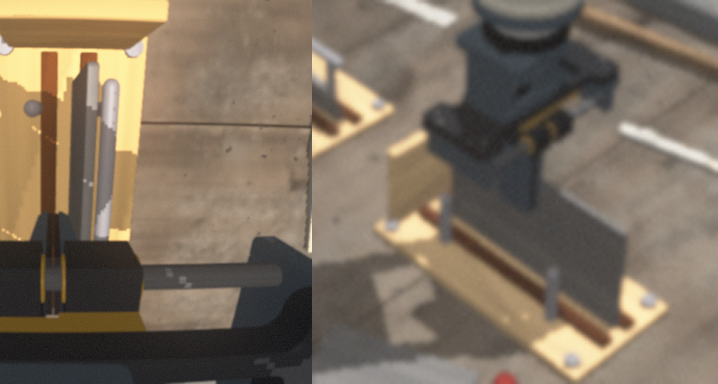

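Run:
```python
from h import *
for z in(.112,.121): print(onz("wrist",[(287,65),(297,65),(294,200),(303,200)],z).round(4).tolist())
print("foot",onz("wrist",[(272,200)],.015).round(4))
```

```text
[[0.4806, -0.1166, 0.112], [0.4856, -0.1166, 0.112], [0.4868, -0.1879, 0.112], [0.4919, -0.1879, 0.112]]
[[0.4796, -0.1178, 0.121], [0.4843, -0.1178, 0.121], [0.4854, -0.1849, 0.121], [0.4902, -0.1849, 0.121]]
foot [[ 0.4812 -0.22    0.015 ]]
```

The plate is about upright, with its top edge at x≈0.485. It hasn't fallen yet, so I'll keep pushing.

carry_out(motion=[[[0.4, 0, 0], 0, 1], [[0.4, 0, 0], 0, 1], [[0.4, 0, 0], 0, 1], [[0.4, 0, 0], 0, 1], [[0, 0, 0], 0, 1], [[0, 0, 0], 0, 1]])

```text
time: 5.88
eef_pos: [0.478, -0.2177, 0.0949]
tcp_rot: [-3.142, -0.0, 0.0]
force: [-0.0, -0.3, 0.3]
gripper_width: 0.0002
```

Run:
```python
from h import *
w=snap("wrist"); s=snap("scene"); print(ctrl.get_obs()["force"])
B=cv2.resize(s[160:290,230:375],(406,384),interpolation=cv2.INTER_CUBIC)
cv2.imwrite("pics/c3.png",np.hstack([w[:,200:],B]))
```

```text
[0.39537977 0.10078141 0.97619845]
```

View pics/c3.png

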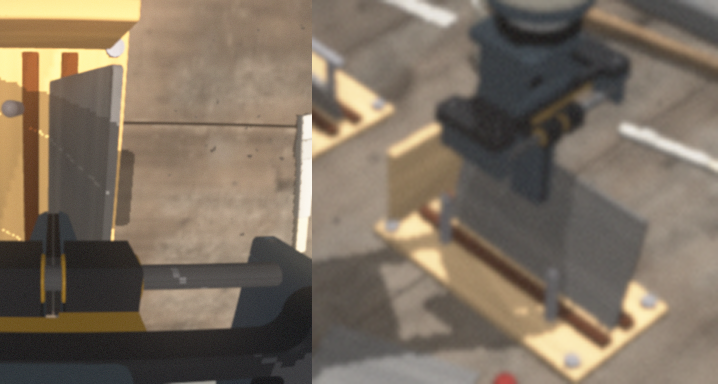

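The plate now leans on the back bar: the bar is hidden beneath it and its top edge is at about (320,68). Next I'll retreat, rise, go round to the -y end and descend.

carry_out(motion=[[[-1, 0, 2], 0, 1], [[0, 0, 3], 0, 1], [[0, 0, 3], 0, 1], [[0, -3, 1], 0, 1], [[0.5, -5, 0], 0, 1], [[1.2, -5, 0], 0, 1], [[1.3, -5, 0], 0, 1], [[0, 0, 0], 0, 1]])

```text
time: 6.98
eef_pos: [0.4983, -0.401, 0.1844]
tcp_rot: [3.141, -0.004, 0.001]
force: [-0.3, 0.5, -0.0]
gripper_width: 0.0004
```

Run:
```python
from h import *
print(ctrl.get_obs()["eef_pos"])
cv2.imwrite("pics/w4.png",snap("wrist"))
```

```text
[ 0.49831499 -0.40103082  0.18441323]
```

View pics/w4.png

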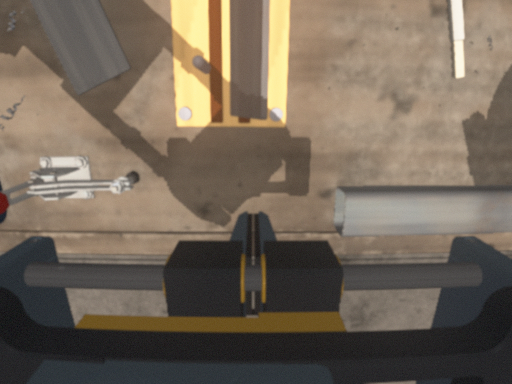

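Run:
```python
from h import *
print("plate end top/bottom",onz("wrist",[(268,121)],.11).round(4),onz("wrist",[(233,121)],.015).round(4))
print("beam",onz("wrist",[(336,187),(345,235)],.03).round(4).tolist())
```

```text
plate end top/bottom [[ 0.5121 -0.3298  0.11  ]] [[ 0.4764 -0.3343  0.015 ]]
beam [[0.5981, -0.4099, 0.03], [0.6148, -0.4725, 0.03]]
```

carry_out(motion=[[[0, 0.5, -4], 0, 1], [[0, 0.5, -4], 0, 1], [[0, 0, -3], 0, 1], [[0, 0, -2.4], 0, 1], [[0, 0.5, 0], 0, 1], [[0, 1, 0], 0, 1], [[0, 0.8, 0], 0, 1], [[0, 0.5, 0], 0, 1], [[0, 0.5, 0], 0, 1], [[0, 0, 0], 0, 1]])

```text
time: 8.28
eef_pos: [0.4982, -0.3545, 0.0511]
tcp_rot: [3.142, 0.001, 0.0]
force: [0.2, 0.3, 0.6]
gripper_width: 0.0005
```

carry_out(motion=[[[0, 0.4, 0], 0, 1], [[0, 0.4, 0], 0, 1], [[0, 0.4, 0], 0, 1], [[0, 0.4, 0], 0, 1], [[0, 0.4, 0], 0, 1], [[0, 0.4, 0], 0, 1]])

```text
time: 9.02
eef_pos: [0.4981, -0.3306, 0.0509]
tcp_rot: [3.142, 0.0, 0.0]
force: [0.1, -4.0, -3.0]
gripper_width: 0.0007
```

carry_out(motion=[[[0, 0.3, 0], 0, 1], [[0, 0.2, 0], 0, 1], [[0, 0.1, 0], 0, 1], [[0, 0, 0], 0, 1]])

```text
time: 9.52
eef_pos: [0.4982, -0.3248, 0.0509]
tcp_rot: [3.142, 0.0, 0.0]
force: [1.8, -2.0, -1.1]
gripper_width: 0.0
```

carry_out(motion=[[[0, 0.2, 0], 0, 1], [[0, 0.1, 0], 0, 1], [[0, 0, 0], 0, 1]])

```text
time: 9.9
eef_pos: [0.4986, -0.3228, 0.0513]
tcp_rot: [3.14, 0.0, 0.002]
force: [1.2, -9.5, -1.6]
gripper_width: 0.0008
```

Run:
```python
from h import *
w=snap("wrist"); s=snap("scene"); print(ctrl.get_obs()["force"])
B=cv2.resize(s[160:290,230:375],(406,384),interpolation=cv2.INTER_CUBIC)
cv2.imwrite("pics/c5.png",np.hstack([w[:,150:500],B]))
```

```text
[  2.01369244 -10.3183621   -2.0568682 ]
```

View pics/c5.png

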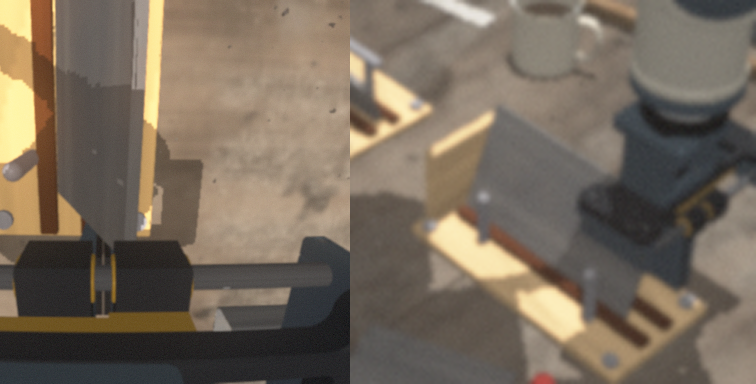

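Force jumped to about 10 N and the plate appears to touch the stop in the scene view. A small extra push will tell whether it's stopped hard.

carry_out(motion=[[[0, 0.1, 0], 0, 1], [[0, 0, 0], 0, 1], [[0, 0, 0], 0, 1]])

```text
time: 10.38
eef_pos: [0.499, -0.3227, 0.0514]
tcp_rot: [3.139, -0.0, 0.003]
force: [-0.0, -15.6, -0.8]
gripper_width: 0.0004
```

carry_out(motion=[[[0, -0.3, 0], 0, 1], [[0, -1.2, 0], 0, 1], [[0, -2.5, 0], 0, 1], [[0, 0, 4], 0, 1], [[0, 0, 5], 0, 1], [[0, 0, 5], 0, 1], [[0, 4, 3], 0, 1], [[-1, 5, 3], 0, 1], [[-1, 5, 2], 0, 1], [[0, 0, 0], 0, 1]])

```text
time: 11.62
eef_pos: [0.4778, -0.2185, 0.2727]
tcp_rot: [3.141, 0.004, 0.003]
force: [0.6, -1.2, 0.6]
gripper_width: 0.0002
```

Run:
```python
from h import *
print(ctrl.get_obs()["eef_pos"],ctrl.get_obs()["force"])
w=snap("wrist"); s=snap("scene")
np.save("T.npy",K("wrist")[2])
cv2.imwrite("pics/w6.png",w); B=cv2.resize(s[160:290,230:375],(428,384),interpolation=cv2.INTER_CUBIC)
C=cv2.resize(w[0:192,220:400],None,fx=2,fy=2,interpolation=cv2.INTER_CUBIC)
cv2.imwrite("pics/c6.png",np.hstack([C,B]))
```

```text
[ 0.47781053 -0.21851061  0.27271932] [ 0.57983241 -1.23757202  0.60718086]
```

View pics/c6.png

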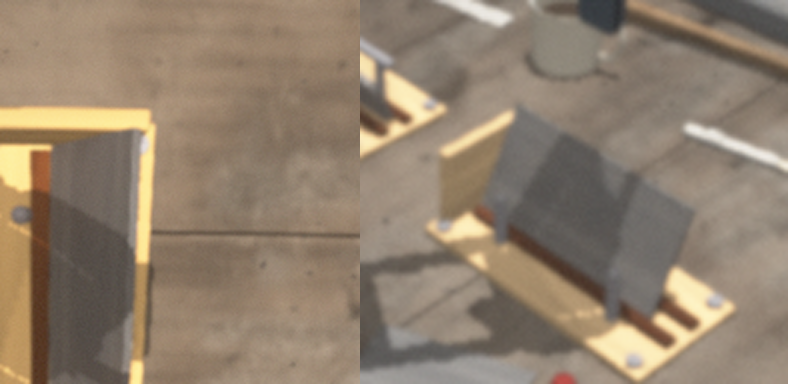

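Run:
```python
from h import *
g=lambda x,y:(220+x/2-.25,y/2-.25)
print("plate top corner",onz("wrist",[g(138,130)],.112).round(4),"foot",onz("wrist",[g(50,144)],.02).round(4))
print("stop face top",onz("wrist",[g(15,126),g(125,126)],.095).round(4).tolist())
```

```text
plate top corner [[ 0.5184 -0.0961  0.112 ]] foot [[ 0.4686 -0.0933  0.02  ]]
stop face top [[0.4508, -0.0918, 0.095], [0.513, -0.0918, 0.095]]
```

The stop's face is at y≈-0.092 and the plate's foot corner at -0.093, but the top corner reads -0.096. I'll look straight down at the joint to clear this up.

carry_out(motion=[[[0, 3, -4], 0, 1], [[0, 1.6, -4], 0, 1], [[0, 0, 0], 0, 1], [[0, 0, 0], 0, 1]])

```text
time: 12.22
eef_pos: [0.4788, -0.1762, 0.1917]
tcp_rot: [3.141, -0.001, 0.001]
force: [-1.1, -0.1, 0.6]
gripper_width: 0.0001
```

Run:
```python
from h import *
print(ctrl.get_obs()["eef_pos"]); print(K("wrist")[2][:3,3])
w=snap("wrist","w7.png"); v=proj("wrist",[[.49,-.09,.095]])[0]; print(v)
x,y=int(v[0])-70,max(0,int(v[1])-45)
print(x,y);cv2.imwrite("pics/c7.png",cv2.resize(w[y:y+110,x:x+150],None,fx=5,fy=5,interpolation=cv2.INTER_CUBIC))
```

```text
[ 0.47883002 -0.17615945  0.19168408]
[ 0.48007907 -0.09521423  0.36226789]
[263.10981929 100.17494866]
193 55
```

View pics/c7.png

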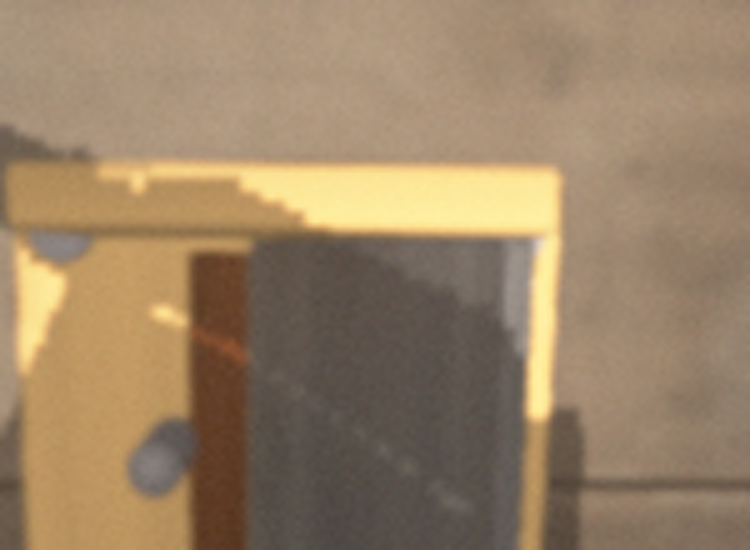

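Looking straight down, the plate's end (row ~238) meets the stop's edge (row ~233) with no plywood visible between them. That puts any gap within a pixel, under about 1 mm. I'm handing in.

```bash
python3 -c "
from rig import ctrl
print(ctrl.get_obs()['time'],ctrl.sign_off())"
```

```text
the job is handed in; nothing more can be done
12.275 None
```

The wide plate in the right-hand rack now leans on the back bar and sits up against the end stop. I pushed it over with the closed fingertips near its top edge, then along the groove by its -y end. It was never gripped or lifted, and I handed in at 12.3 s on the robot's clock.

**Contact with the stop:** at the end of the push the force rose to about 16 N and the tool stopped advancing. After I backed the fingers off, a straight-down picture showed at most about 1 mm between plate and stop.

**A reading that disagreed:** an earlier slanted view put the plate's top corner about 4 mm short of the stop and its foot about 1.5 mm short. I took the straight-down view as the more reliable one and did not push again.

**Other things:** I kept the arm clear of the narrow plate and the other objects, but took no final picture to check them.

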